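# Pack the touch-up kit into the tilted box

## Task

Pack the small paint tin, the steel sleeve and the rubbing stone into the open wooden box on the tilted stand: all three side by side in one row, each standing squarely on the box's floor, the same way up as now. They only just fit, with the stone's narrow side along the row. Leave everything else on the bench where it is.

Things in the scene. Friction and masses are not known exactly. Their poses are not given: they have to be found in the camera images.
- box_in (a point): centre of the inner floor of the open light-wood box on the stand, some 67 mm above the bench. Axes are the box's: z square to the floor, out of the open top; y along the box, level; x up the slope. Inside 148 mm (y) by 64 mm (x); walls 32 mm high above the floor, 8 mm thick; the floor 8 mm thick. Nothing is above it
- stand: fixed dark steel stand, 150 x 190 mm foot, carrying the fixed box tilted 25 degrees about its long side, low edge at the stand's front (its -x, turned to the robot's right or right and away from it), so the box's open top faces up and to the front. Origin at the centre of the foot, z up; the centre of the box's outer underside is 60 mm above it
- tin: small closed paint tin, an upright cylinder 56 mm in diameter and 80 mm high, steel with a grey band, about 0.28 kg, standing on the bench. Origin at the centre of its underside, z up its axis. It stays the same way up
- sleeve: plain steel sleeve, an upright thick-walled tube 44 mm outside, 26 mm bore, 60 mm high, about 0.42 kg, standing on the bench. Origin at the centre of its underside, z up its axis. It stays the same way up
- stone: grey rubbing stone, an upright block 52 mm (its x) by 32 mm (its y) by 70 mm high (its z), about 0.3 kg, standing on end on the bench. Origin at the centre of its underside. In the row its 32 mm side must run along the box's length (its x along the box's x, either way round): 56 + 44 + 32 = 132 of the 148 mm. It stays the same way up
- bolt1: a dark steel hex bolt with its nut on, 72 mm long, 16 mm high, lying on the bench; a bystander. Origin under its middle on the bench, x along the bolt
- bolt2: a dark steel hex bolt with its nut on, 72 mm long, 16 mm high, lying on the bench; a bystander. Origin under its middle on the bench, x along the bolt
- bolt3: a dark steel hex bolt with its nut on, 72 mm long, 16 mm high, lying on the bench; a bystander. Origin under its middle on the bench, x along the bolt
- wrench: a steel wrench 170 mm long lying flat on the bench; a bystander. Origin near its middle, x along it
- can1: a closed paint can, 100 mm across and 120 mm high, standing on the bench; a bystander. Origin at the centre of its underside, z up
- can2: a closed paint can, 100 mm across and 120 mm high, standing on the bench; a bystander. Origin at the centre of its underside, z up
Not all that is in view belongs to the job. Leave any green look-alike of the sleeve alone. Leave any turquoise look-alike of the stone alone.

How it is judged:
By the outcome, as a careful person would: the job done as asked, in the order asked, and still so for the second after the job is handed in, with the robot touching nothing.
It also fails if it takes over 72 s, if anything falls off the work surface, if the arm or the gripper's body presses on something with over 40 N, if the wrist force passes 120 N, or if a joint passes its speed limit or range.

## Robot

A 7-joint arm with a two-finger parallel gripper is mounted at the origin on the work surface. World frame = base frame: x ahead of the robot, y to its left, z up, the work surface at z = 0. Lengths are in m, angles in rad, forces in N, time in s.
With the tool pointing down it reaches from about 0.4 to 0.75 m from the base axis. Payload 19.5 kg.
Tool frame: the origin (TCP) lies midway between the tips of the shut fingers; the grasp point (between the pads) lies 19 mm behind it (grip_depth is the distance from the TCP to the grasp point, in m); z points along the fingers, y is the line along which they close (so a half turn about z gives the same grasp; the last joint's range is limited). The gripper opens to 85 mm and grips with 20 to 120 N. Pads are 22 mm wide; open, the fingers measure 114 mm over their backs; the gripper's body (76 mm by 85 mm) begins 54 mm behind the grasp point. The pads swing forward as they close: fully open they stand 13 mm farther back than shut.
Start: joints at [-0.042, 0.707, -0.028, 1.485, 0.022, 0.951, -0.075], TCP at [0.575, 0, 0.231] pointing down, gripper open.
Joint ranges: [-2.71, 2.71], [-0.32, 2.16], [-1.57, 1.52], [0, 2.45], [-1.46, 4.6], [0, 2.02], [-2.83, 2.83]. Speed limits (rad/s): [1.89, 1.89, 2.57, 2.57, 3.01, 3.01, 3.01].

## Interface

Orientations are given as a 3x3 rotation matrix whose columns are the frame's x, y, z axes.
In Python, from rig import state, camera, hand_in, grip_depth gives the robot as it stands. The module is installed in compiled form; this text tells all that it offers.
- The arm moves only by the shell command python3 -m crank 'ROWS' [OPENING] [FORCE]. ROWS is JSON, a list that holds one entry, the list of rows, each a list of 6 numbers: the shift along the tool's x, y, z in mm, then the turn, a rotation vector about the tool's x, y, z in degrees. A call has exactly 5 rows; each row shifts and turns the commanded pose from where the row before left it, along the tool's axes as they then stand; what a row does not reach is not made up. A row lasts 1/10 s, in which the tool goes at most 50 mm and 8.59 degrees, less where a joint would pass 70% of its speed; a pose out of reach is approached as far as the arm can. A call is refused whole if a number of a shift passes 50 or a number of a turn 8.59, either way. A call with a gripper value outside its range is refused whole. OPENING is the closure, from 0 (fully open) to 1 (shut), set as the call begins (- or left out, the last holds). The fingers move at their own pace and stop on an object; FORCE is the grip in N (left out, the last holds). Time passes only in rows, so rows that do not move let the fingers close, or fill a call up. It gives the time, the measured TCP pose, the force, the opening and the grip force at its end, in the units of the state.
- state(): the state, without advancing time (a new reading comes with each control period).
- camera(name): name is "scene" or "side" or "wrist"; returns a dict with "image" (384x512x3 uint8, red, green, blue), "fx", "fy", "cx", "cy" (pixels), "eye" and "orientation" of the camera in the world; the wrist camera has in their place "tool_from_camera" (4x4, takes a point from camera to tool coordinates, whose origin is the TCP and whose axes are the flange's). Camera axes: x right, y down, z forward; pixel columns grow to the right and rows downward; lengths in m; the calibration is good to about 2 mm. A picture is of the moment at which its call begins: read the wrist's pose just before it. There is no depth.
- hand_in(): hands the job in; it is judged then, once.
The state is a dict: "clock": time; "joint_pos": joint angles; "joint_velocities": joint speeds; "tau": joint torques, N m; "tool_pos": TCP position; "tool_rot": TCP orientation; "wrist_force": force on the tool from outside, world axes, zero at the start; "wrist_torque": the same for the moment, N m; "width": finger opening in m; "gripper_force": force on a finger pad.
Only numpy, scipy, OpenCV 4.12 (cv2) and the standard library are available. Lean on these libraries where they do the work, as an engineer would, in place of code of your own. Each camera call takes 0.05 s, during which the arm holds its last target. There are 200 camera calls.

## Working session

There is one attempt and no reset: what is moved stays moved. The work goes in short steps, Python scripts to look and compute and a shell command to move; the robot and the scene stay as the last step left them, time stands still between calls to the robot, and variables do not carry over. Pictures are saved under pics/ and viewed, at most 10 in all, crops included, and the job is handed in when it is done.

```bash
mkdir -p pics; cat > h.py <<'E'
import numpy as np, cv2, json
from rig import state, camera, grip_depth
def snap(n,f):
    s=state(); c=camera(n)
    cv2.imwrite(f'pics/{f}.png',cv2.cvtColor(c['image'],cv2.COLOR_RGB2BGR))
    if n=='wrist':
        T=np.eye(4);T[:3,:3]=s['tool_rot'];T[:3,3]=s['tool_pos'];T=T@np.array(c['tool_from_camera'])
        R,e=T[:3,:3],T[:3,3]
    else: R,e=np.array(c['orientation']),np.array(c['eye'])
    np.savez(f'pics/{f}.npz',R=R,e=e,k=[c['fx'],c['fy'],c['cx'],c['cy']])
def ray(f,u,v):
    d=np.load(f'pics/{f}.npz');k=d['k']
    return d['e'],d['R']@np.array([(u-k[2])/k[0],(v-k[3])/k[1],1])
def at(f,u,v,z=0):
    e,r=ray(f,u,v); return e+r*(z-e[2])/r[2]
def proj(f,P):
    d=np.load(f'pics/{f}.npz');k=d['k'];p=(np.atleast_2d(P)-d['e'])@d['R']
    return np.c_[k[0]*p[:,0]/p[:,2]+k[2],k[1]*p[:,1]/p[:,2]+k[3]]
E
python3 - <<'E'
from h import *
for n in('scene','side','wrist'):
    snap(n,n+'0'); d=np.load(f'pics/{n}0.npz'); print(n,d['e'].round(3),d['R'].round(3).tolist(),d['k'])
a=np.hstack([cv2.imread('pics/scene0.png')]); 
cv2.imwrite('pics/scene0b.png',cv2.resize(a,(800,600),interpolation=cv2.INTER_CUBIC))
a=cv2.imread('pics/side0.png');cv2.imwrite('pics/side0b.png',cv2.resize(a,(800,600),interpolation=cv2.INTER_CUBIC))
s=state();print(s,grip_depth)
E
```

```text
scene [ 0.962 -0.481  0.81 ] [[0.743, 0.528, -0.411], [0.669, -0.597, 0.443], [-0.011, -0.604, -0.797]] [389.68280323 389.68280323 249.1679309  192.8831137 ]
side [ 0.319 -0.762  0.704] [[0.941, -0.22, 0.258], [-0.339, -0.592, 0.732], [-0.009, -0.776, -0.631]] [430.56993979 430.56993979 256.28071749 191.12591117]
wrist [0.575 0.073 0.373] [[1.0, -0.0, -0.0], [-0.0, -0.956, -0.293], [-0.0, 0.293, -0.956]] [297.12063511 297.12063511 254.60597691 198.01726952]
{'clock': 0.15, 'joint_pos': array([-0.04167087,  0.70692297, -0.02760489,  1.48489985,  0.02195158,
        0.95091121, -0.07551647]), 'joint_velocities': array([-2.86713133e-04, -1.17961633e-03, -5.21981047e-04, -3.43655852e-05,
        9.01854085e-04, -2.90363690e-03, -2.92874258e-04]), 'tau': array([-2.72933512e-04, -8.83303356e+01,  1.23416293e+00, -2.36189121e+01,
        1.69090542e-02,  5.40951354e-03,  2.67545431e-05]), 'tool_pos': array([ 5.74791792e-01, -8.82313310e-06,  2.30954298e-01]), 'tool_rot': array([[ 8.46317192e-05,  9.99999643e-01, -8.41294956e-04],
       [ 9.99999996e-01, -8.46246718e-05,  8.41239571e-06],
       [ 8.34119840e-06, -8.41295665e-04, -9.99999646e-01]]), 'wrist_force': array([-0.2535898 , -0.23201574,  0.51982199]), 'wrist_torque': array([-0.01896244, -0.04795927,  0.02112459]), 'gripper_force': 0.0, 'width': 0.08509662404764184} 0.0187
```

View pics/scene0b.png

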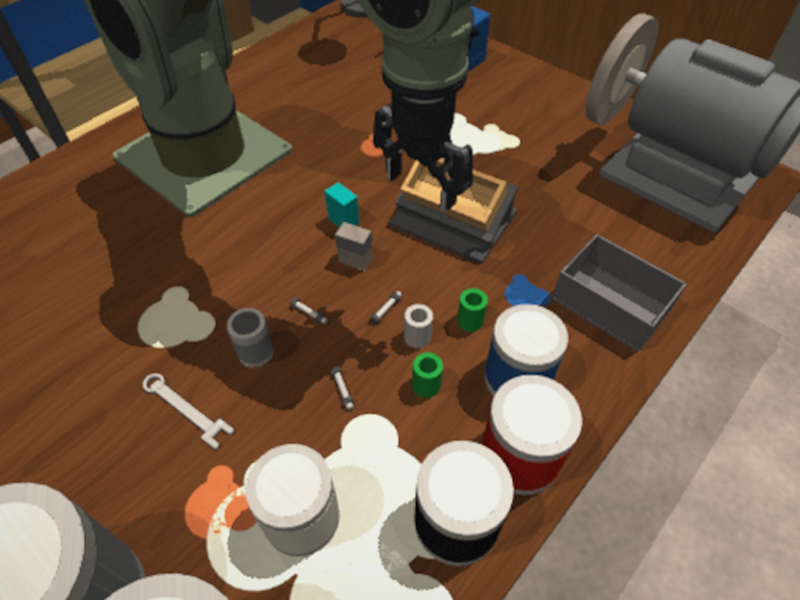

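View pics/side0b.png

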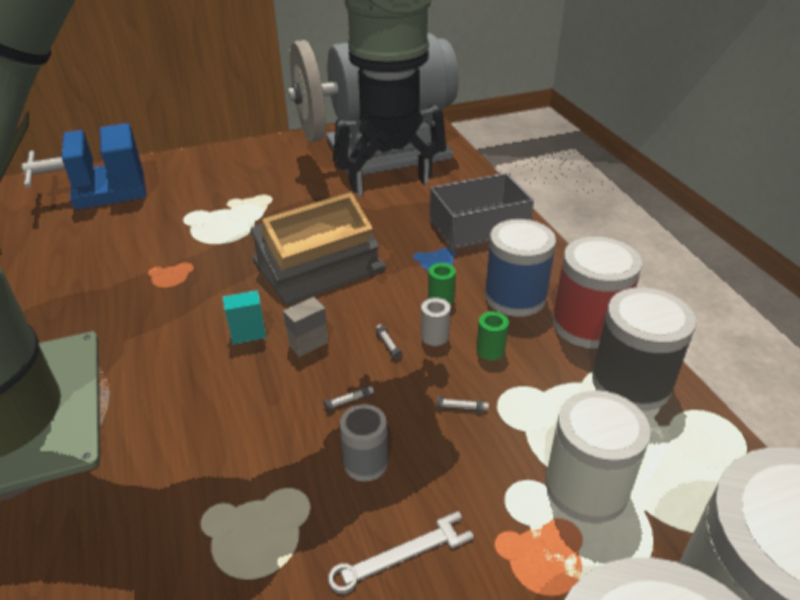

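The scene view (800x600 px) shows these candidates:
- **Tin:** the grey one at (250,337). The large cans at (290,500), (463,500), (530,430) and (527,345) are not it.
- **Sleeve:** the bare steel tube at (418,325). The green ones at (472,310) and (427,375) are look-alikes.
- **Stone:** the grey block at (353,245). The turquoise one at (342,205) is a look-alike.
- **Box:** the light-wood one at (455,195). The grey tray at (620,290) is not it.

Next I'll compute positions and check them in a close crop.

```bash
python3 - <<'E'
from h import *
q=512/800
for n,h,a,b in[('tin',.08,(249,322),(363,420)),('sleeve',.06,(419,312),(436,307)),('stone',.07,(354,231),(305,310)),('g1',.06,(473,296),(442,271)),('g2',.06,(428,362),(493,321))]:
    print(n,at('scene0',a[0]*q,a[1]*q,h).round(3),at('side0',b[0]*q,b[1]*q,h).round(3))
# crops
s=cv2.imread('pics/scene0.png');d=cv2.imread('pics/side0.png')
A=cv2.resize(s[90:250,130:330],(800,640),interpolation=cv2.INTER_CUBIC)[:600]
B=cv2.resize(d[115:315,140:340],(600,600),interpolation=cv2.INTER_CUBIC)
cv2.imwrite('pics/cA.png',A);cv2.imwrite('pics/cB.png',B)
E
```

```text
tin [ 0.457 -0.24   0.08 ] [ 0.453 -0.241  0.08 ]
sleeve [ 0.623 -0.049  0.06 ] [ 0.624 -0.053  0.06 ]
stone [0.438 0.001 0.07 ] [ 0.437 -0.003  0.07 ]
g1 [0.666 0.03  0.06 ] [0.667 0.027 0.06 ]
g2 [ 0.69  -0.108  0.06 ] [ 0.69  -0.111  0.06 ]
```

View pics/cA.png

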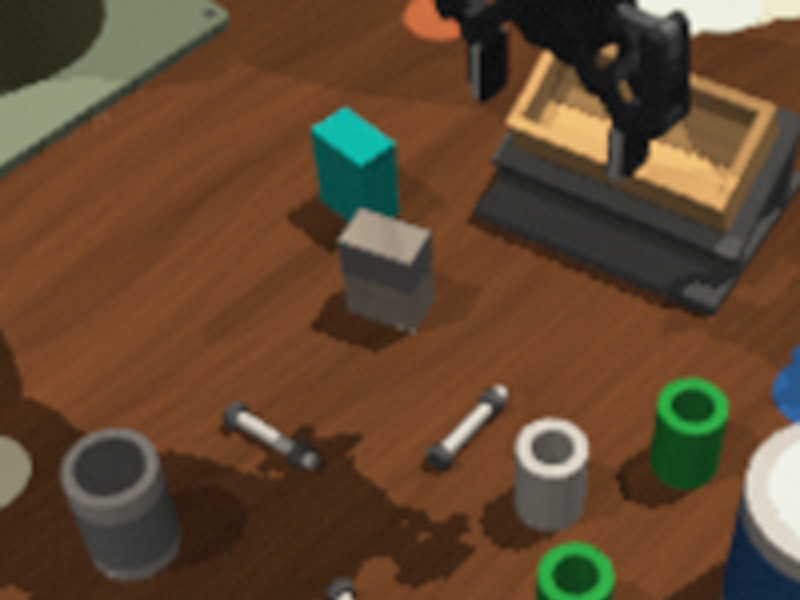

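View pics/cB.png

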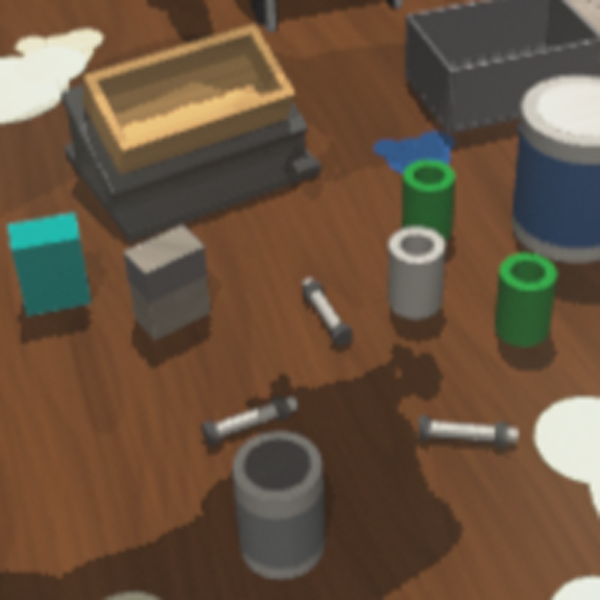

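The crops confirm the choice. In crop A the grey stone is at (385,268), the bare steel sleeve at (551,475), the tin at (120,500) and the wooden box at (640,140). Next I'll fit the stone and box poses from their corners in both views.

```bash
cat >> h.py <<'E'
t=np.radians(25)
def boxR(p): 
    c,s=np.cos(p),np.sin(p); return np.array([[c*np.cos(t),-s,-c*np.sin(t)],[s*np.cos(t),c,-s*np.sin(t)],[np.sin(t),0,np.cos(t)]])
def go(pos,R):
    "delta in tool axes, mm and deg, from the measured pose"
    from scipy.spatial.transform import Rotation as Ro
    s=state();T=np.array(s['tool_rot'])
    print('clk',round(s['clock'],2),'shift now-axes',(T.T@(np.array(pos)-s['tool_pos'])*1e3).round(1),'shift target-axes',(np.array(R).T@(np.array(pos)-s['tool_pos'])*1e3).round(1),'rotvec',np.degrees(Ro.from_matrix(T.T@R).as_rotvec()).round(2),'w',round(s['width'],4))
E
python3 - <<'E'
from h import *
from scipy.optimize import least_squares
A=lambda u,v:('scene0',u/4+130,v/4+90)
B=lambda u,v:('side0',u/3+140,v/3+115)
def fit(model,obs,x0):
    f=lambda x:np.concatenate([proj(o[0],m)[0]-o[1:] for m,o in zip(model(x),obs)])
    r=least_squares(f,x0);print(r.x.round(4),'res px',r.fun.round(1).tolist());return r.x
def stone(x):
    c,s=np.cos(x[2]),np.sin(x[2]);P=[]
    for a,b in((-1,1),(1,1),(1,-1),(-1,-1)): P.append([x[0]+a*.026*c-b*.016*s,x[1]+a*.026*s+b*.016*c,.07])
    return np.array(P)
for sh in (0.,-.3,-.6,-.9,.3,.6,.9):
    S=lambda x:np.r_[stone(x),stone(x)]
    # match order checked by residual
    obs=[A(362,208),A(432,235),A(412,263),A(340,238),B(126,256),B(188,228),B(207,255),B(140,275)]
    for o2 in (obs,):
        fit(S,o2,[.438,0,sh]) if sh in(0.,-.6,.6) else None
def box(x):
    R=boxR(x[2]);u=np.array([x[0],x[1],.060]);P=[]
    for a,b in((1,1),(1,-1),(-1,-1),(-1,1)): P.append(u+R@[a*.040,b*.082,.040])
    return np.array(P)
bo=[B(88,75),B(255,28),B(293,93),B(122,152)]
M=lambda x:np.r_[box(x),box(x)[[2,3,1]]]
x=fit(M,bo+[A(728,225),A(508,122),A(776,102)],[.5,.12,1.57])
R=boxR(x[2]);print('box_in',np.array([x[0],x[1],.06])+R[:,2]*.008,'yaw',np.degrees(x[2]))
E
```

```text
[ 0.4382 -0.0032  0.2254] res px [-0.2, -0.4, -0.7, -0.3, -2.0, 0.6, -1.2, -0.2, 0.2, -1.8, -0.2, -0.4, -0.1, -2.0, 1.7, -0.5]
[ 0.4382 -0.0032  0.2254] res px [-0.2, -0.4, -0.7, -0.3, -2.0, 0.6, -1.2, -0.2, 0.2, -1.8, -0.2, -0.4, -0.1, -2.0, 1.7, -0.5]
[ 0.4382 -0.0032  0.2254] res px [-0.2, -0.4, -0.7, -0.3, -2.0, 0.6, -1.2, -0.2, 0.2, -1.8, -0.2, -0.4, -0.1, -2.0, 1.7, -0.5]
[0.5044 0.1904 1.7592] res px [-0.5, 0.2, 0.9, -1.2, 1.7, 0.3, 0.9, -0.5, -1.5, -3.8, -0.7, 0.1, 0.1, 0.8]
box_in [0.50505883 0.18706786 0.06725046] yaw 100.79752222747116
```

```bash
python3 -m crank '[[[-30,-15,4,0,0,0],[-30,-15,4,0,0,0],[-30,-15,4,0,0,0],[-30,-15,4,0,0,0],[-30,-15,4,0,0,0]]]' 0 50
python3 -m crank '[[[-30,-15,4,0,0,0],[-30,-15,4,0,0,0],[-30,-15,4,0,0,0],[0,0,0,0,0,7.92],[0,0,0,0,0,7.92]]]'
python3 -m crank '[[[0,0,0,0,0,7.92],[0,0,0,0,0,7.92],[0,0,0,0,0,7.92],[0,0,0,0,0,7.92],[0,0,0,0,0,7.92]]]'
python3 -m crank '[[[0,0,0,0,0,7.92],[0,0,0,0,0,7.92],[0,0,0,0,0,7.92],[0,0,0,0,0,0],[0,0,0,0,0,0]]]'
python3 - <<'E'
from h import *
print(at('scene0',355/4+130,137/4+90,.07))
y=np.radians(-79.2);c,s=np.cos(y),np.sin(y)
go([.455,-.2405,.2],np.array([[-s,c,0],[c,s,0],[0,0,-1]]))
print(state()['joint_pos'].round(2))
snap('scene','scene1');snap('side','side1');snap('wrist','w1')
a=cv2.imread('pics/scene1.png')[85:185,240:340];b=cv2.imread('pics/side1.png')[115:215,150:250]
w=cv2.imread('pics/w1.png')
A=cv2.resize(np.hstack([a,b]),(800,400),interpolation=cv2.INTER_CUBIC)
cv2.imwrite('pics/cC.png',A)
E
```

```text
clock: 0.65
tool_pos: [0.4992, -0.1511, 0.211]
tool_rot: [[-0.0, 1.0, -0.0], [1.0, 0.0, 0.0], [0.0, -0.0, -1.0]]
wrist_force: [-0.4, -0.0, 0.8]
width: 0.0854
gripper_force: 0.0
clock: 1.15
tool_pos: [0.4543, -0.241, 0.1991]
tool_rot: [[0.28, 0.96, -0.0], [0.96, -0.28, 0.0], [0.0, -0.001, -1.0]]
wrist_force: [0.7, 0.1, 0.4]
width: 0.0854
gripper_force: 0.0
clock: 1.65
tool_pos: [0.4549, -0.2399, 0.1992]
tool_rot: [[0.827, 0.563, -0.0], [0.563, -0.827, 0.0], [-0.0, -0.0, -1.0]]
wrist_force: [0.9, 0.4, 0.2]
width: 0.0855
gripper_force: 0.0
clock: 2.15
tool_pos: [0.455, -0.2399, 0.1992]
tool_rot: [[0.981, 0.192, -0.0], [0.192, -0.981, 0.0], [-0.0, -0.0, -1.0]]
wrist_force: [-0.2, -0.1, -0.6]
width: 0.0854
gripper_force: 0.0
[0.35928154 0.05126246 0.07      ]
clk 2.15 shift now-axes [-0.1  0.6 -0.8] shift target-axes [-0.1  0.6 -0.8] rotvec [-0.01  0.03  0.25] w 0.0854
[ 0.24  0.69  0.34  1.76 -0.32  0.75 -0.64]
```

View pics/cC.png

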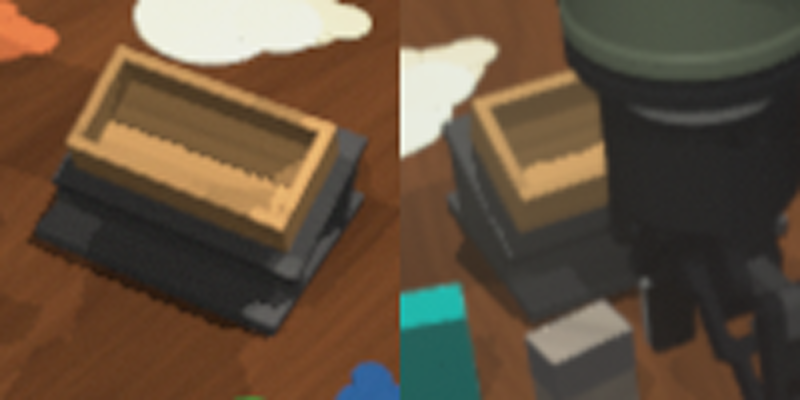

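View pics/w1.png

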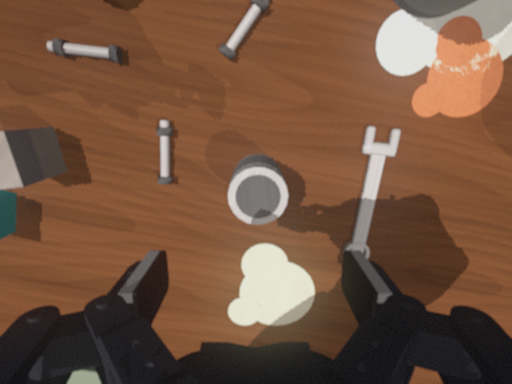

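The wrist view shows the tin's top centre at (258,193). The scene crop now shows the whole box rim, with corners at (122,45), (335,125), (288,230) and (68,143).

```bash
python3 - <<'E'
from h import *
from scipy.optimize import least_squares
print('tin wrist',at('w1',258,193,.08).round(4))
B=lambda u,v:('side0',u/3+140,v/3+115)
A=lambda u,v:('scene1',u/4+240,v/4+85)
def box(x):
    R=boxR(x[2]);u=np.array([x[0],x[1],.060])
    return np.array([u+R@[a*.040,b*.082,.040] for a,b in((1,1),(1,-1),(-1,-1),(-1,1))])
obs=[B(88,75),B(255,28),B(293,93),B(122,152),A(122,45),A(335,125),A(288,230),A(68,143)]
for sl in(slice(0,8),slice(0,4),slice(4,8)):
    o=obs[sl]
    f=lambda x:np.concatenate([proj(q[0],m)[0]-q[1:] for m,q in zip(np.r_[box(x),box(x)][sl],o)])
    r=least_squares(f,[.5,.19,1.75]);print(r.x.round(4),np.degrees(r.x[2]),r.fun.round(1).tolist())
    R=boxR(r.x[2]);print('box_in',(np.array([*r.x[:2],.06])+R[:,2]*.008).round(4))
E
```

```text
tin wrist [ 0.4555 -0.2443  0.08  ]
[0.504  0.1916 1.764 ] 101.07161965529444 [-0.7, 0.1, 0.6, -1.5, 1.4, -0.0, 0.8, -0.7, -0.8, -0.6, 0.5, -0.3, -1.2, -0.4, -0.6, -0.4]
box_in [0.5046 0.1883 0.0673]
[0.5024 0.1901 1.759 ] 100.78212321106028 [-1.3, 0.4, 0.3, -1.0, 1.0, 0.5, 0.1, -0.2]
box_in [0.503  0.1867 0.0673]
[0.5059 0.1912 1.7684] 101.31999274562516 [-0.4, -0.2, 1.0, -0.0, -0.5, -0.0, -0.1, 0.1]
box_in [0.5066 0.1879 0.0673]
```

```bash
python3 -m crank '[[[0,0,34,0,0,0],[0,0,34,0,0,0],[0,0,34,0,0,0],[0,0,30,0,0,0],[0,2,27,0,0,0]]]' 0 50
python3 -m crank '[[[0,0,0,0,0,0],[0,0,0,0,0,0],[0,0,0,0,0,0],[0,0,0,0,0,0],[0,0,0,0,0,0]]]' 1 60
python3 -m crank '[[[0,0,0,0,0,0],[0,0,0,0,0,0],[0,0,-5,0,0,0],[0,0,-15,0,0,0],[0,0,-30,0,0,0]]]'
```

```text
clock: 2.8
tool_pos: [0.4552, -0.2417, 0.0389]
tool_rot: [[0.982, 0.189, -0.0], [0.189, -0.982, 0.001], [-0.0, -0.001, -1.0]]
wrist_force: [0.3, -0.7, 0.9]
width: 0.0854
gripper_force: 0.0
clock: 3.3
tool_pos: [0.4559, -0.2421, 0.0415]
tool_rot: [[0.982, 0.188, 0.001], [0.188, -0.982, -0.001], [0.001, 0.001, -1.0]]
wrist_force: [-0.6, 0.2, 11.5]
width: 0.0548
gripper_force: 65.1
clock: 3.8
tool_pos: [0.4547, -0.2415, 0.0903]
tool_rot: [[0.982, 0.187, -0.002], [0.187, -0.982, 0.001], [-0.002, -0.002, -1.0]]
wrist_force: [-0.2, -0.1, -2.9]
width: 0.0549
gripper_force: 64.5
```

```bash
cat >> h.py <<'E'
BI=np.array([.5046,.1880,.0673]);RB=boxR(np.radians(101))
RT=np.c_[-RB[:,1],-RB[:,0],-RB[:,2]]   # tool over box
def over(x,y,z): go(BI+RB@(np.array([x,y,z])/1e3),RT)
E
python3 - <<'E'
from h import *
print(BI+RB@[0,.042,.1]); over(0,42,100)
E
```

```text
[0.47143559 0.13850066 0.15793078]
clk 3.8 shift now-axes [  87.6 -370.2  -67.3] shift target-axes [  88.9 -363.8   95. ] rotvec [24.91  0.06 -0.22] w 0.0549
```

```bash
python3 -m crank '[[[0,0,-25,0,0,0],[0,0,-35,0,0,0],[0,0,-35,0,0,0],[4,-17,-25,0,0,0],[8.5,-37,0,0,0,0]]]'
python3 -m crank '[[[9,-38,0,0,0,0],[9,-38,0,0,0,0],[9,-38,0,0,0,0],[9,-38,0,0,0,0],[9,-38,0,0,0,0]]]'
python3 -m crank '[[[9,-38,0,0,0,0],[9,-38,0,0,0,0],[9,-30,0,0,0,0],[6,-20,0,0,0,0],[0,0,0,6.25,0,0]]]'
python3 -m crank '[[[0,0,0,6.25,0,0],[0,0,0,6.25,0,0],[0,0,0,6.25,0,0],[0,0,0,0,0,0],[0,0,0,0,0,0]]]'
python3 -c "
from h import *
over(0,42,100);print(state()['joint_pos'].round(2))"
```

```text
clock: 4.3
tool_pos: [0.458, -0.1884, 0.2136]
tool_rot: [[0.983, 0.184, 0.005], [0.184, -0.983, -0.003], [0.004, 0.004, -1.0]]
wrist_force: [1.0, 1.1, -5.3]
width: 0.0545
gripper_force: 64.8
clock: 4.8
tool_pos: [0.4658, 0.0102, 0.2109]
tool_rot: [[0.982, 0.187, 0.0], [0.187, -0.982, 0.0], [0.0, -0.0, -1.0]]
wrist_force: [1.3, 0.5, -3.5]
width: 0.0547
gripper_force: 64.8
clock: 5.3
tool_pos: [0.473, 0.1472, 0.21]
tool_rot: [[0.979, 0.201, -0.024], [0.202, -0.973, 0.109], [-0.001, -0.112, -0.994]]
wrist_force: [-0.3, 0.0, -4.6]
width: 0.0545
gripper_force: 65.4
clock: 5.8
tool_pos: [0.4749, 0.1379, 0.2105]
tool_rot: [[0.982, 0.169, -0.079], [0.186, -0.891, 0.414], [-0.0, -0.421, -0.907]]
wrist_force: [0.1, 0.3, -2.8]
width: 0.0546
gripper_force: 65.6
clk 5.8 shift now-axes [-3.3 21.1 48.2] shift target-axes [-3.3 21.1 48.2] rotvec [ 0.07 -0.1  -0.23] w 0.0546
[-0.15  0.67  0.12  1.82 -0.71  0.85 -0.91]
```

```bash
python3 -m crank '[[[-1,7,15,0,0,0],[-1,7,15,0,0,0],[-1.3,7,15,0,0,0],[0,0,15,0,0,-0.2],[0,0,3,0,0,0]]]'
python3 -m crank '[[[0,0,0,0,0,0],[0,0,0,0,0,0],[0,0,0,0,0,0],[0,0,0,0,0,0],[0,0,0,0,0,0]]]'
python3 - <<'E'
from h import *
over(0,42,85)
snap('side','side2');snap('scene','scene2')
a=cv2.imread('pics/side2.png')[95:195,150:270];b=cv2.imread('pics/scene2.png')[60:160,230:350]
cv2.imwrite('pics/cD.png',cv2.resize(np.hstack([a,b]),(800,333),interpolation=cv2.INTER_CUBIC))
E
```

```text
clock: 6.3
tool_pos: [0.4694, 0.1469, 0.1437]
tool_rot: [[0.981, 0.176, -0.082], [0.194, -0.889, 0.414], [0.0, -0.422, -0.907]]
wrist_force: [-0.5, 0.2, -3.2]
width: 0.0549
gripper_force: 65.5
clock: 6.8
tool_pos: [0.4703, 0.1452, 0.1446]
tool_rot: [[0.982, 0.173, -0.079], [0.19, -0.89, 0.415], [0.002, -0.423, -0.906]]
wrist_force: [-0.4, 0.8, -3.0]
width: 0.0546
gripper_force: 65.5
clk 6.8 shift now-axes [-0.2  0.5  0. ] shift target-axes [-0.2  0.5  0. ] rotvec [ 0.01 -0.1   0.02] w 0.0546
```

View pics/cD.png

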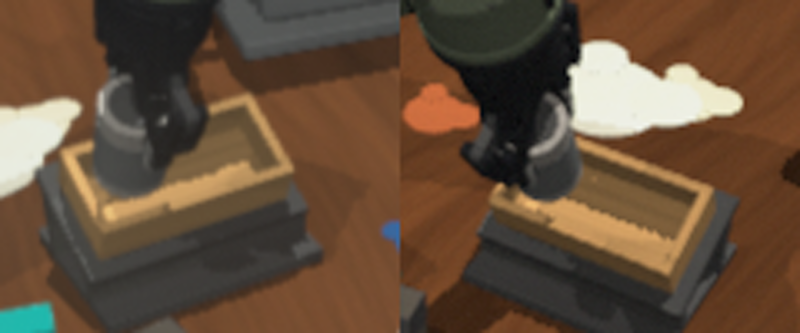

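The tin hangs over the end of the box nearest the robot, at about (135,150) in the side crop and (550,150) in the scene crop, and looks aligned. I'll lower it gently.

```bash
python3 -m crank '[[[0,0,10,0,0,0],[0,0,10,0,0,0],[0,0,10,0,0,0],[0,0,6,0,0,0],[0,0,2,0,0,0]]]'
python3 -m crank '[[[0,0,1,0,0,0],[0,0,1,0,0,0],[0,0,1,0,0,0],[0,0,0,0,0,0],[0,0,0,0,0,0]]]'
python3 -m crank '[[[0,0,1,0,0,0],[0,0,1,0,0,0],[0,0,1,0,0,0],[0,0,0,0,0,0],[0,0,0,0,0,0]]]'
python3 -c "
from h import *
over(0,42,40)"
```

```text
clock: 7.4
tool_pos: [0.4668, 0.1614, 0.1091]
tool_rot: [[0.982, 0.173, -0.08], [0.191, -0.89, 0.415], [0.0, -0.423, -0.906]]
wrist_force: [-0.3, -0.5, -3.6]
width: 0.0549
gripper_force: 65.6
clock: 7.9
tool_pos: [0.467, 0.1623, 0.1072]
tool_rot: [[0.982, 0.173, -0.079], [0.19, -0.89, 0.415], [0.002, -0.423, -0.906]]
wrist_force: [0.5, -0.3, -2.7]
width: 0.0547
gripper_force: 65.6
clock: 8.4
tool_pos: [0.4669, 0.1634, 0.1047]
tool_rot: [[0.982, 0.173, -0.079], [0.19, -0.89, 0.415], [0.002, -0.423, -0.906]]
wrist_force: [-0.3, -4.6, 5.7]
width: 0.0548
gripper_force: 66.4
clk 8.4 shift now-axes [-0.3  0.5  1. ] shift target-axes [-0.3  0.5  1. ] rotvec [-0.01 -0.1   0.01] w 0.0548
```

```bash
python3 -m crank '[[[0,0,0,0,0,0],[0,0,0,0,0,0],[0,0,0,0,0,0],[0,0,0,0,0,0],[0,0,0,0,0,0]]]' 0 60
python3 -m crank '[[[0,0,-5,0,0,0],[0,0,-20,0,0,0],[0,0,-35,0,0,0],[0,0,-35,0,0,0],[0,0,-30,0,0,0]]]'
python3 - <<'E'
from h import *
y=np.radians(-79);c,s=np.cos(y),np.sin(y)
go([.6235,-.051,.2],np.array([[-s,c,0],[c,s,0],[0,0,-1]]))
E
```

```text
clock: 8.9
tool_pos: [0.4667, 0.1636, 0.1044]
tool_rot: [[0.982, 0.173, -0.079], [0.19, -0.89, 0.415], [0.001, -0.423, -0.906]]
wrist_force: [-0.3, -0.4, 0.9]
width: 0.0856
gripper_force: 0.0
clock: 9.4
tool_pos: [0.4767, 0.1106, 0.2196]
tool_rot: [[0.982, 0.173, -0.079], [0.19, -0.89, 0.414], [0.002, -0.422, -0.907]]
wrist_force: [0.3, 0.6, -0.7]
width: 0.0853
gripper_force: 0.0
clk 9.4 shift now-axes [113.4 177.5 -60.8] shift target-axes [113.3 186.7  19.6] rotvec [-24.95  -0.11  -0.03] w 0.0853
```

```bash
python3 -m crank '[[[0,0,0,-6.25,0,0],[0,0,0,-6.25,0,0],[0,0,0,-6.25,0,0],[0,0,0,-6.2,0,0],[10,17,0,0,0,0]]]'
python3 -m crank '[[[21,34,4,0,0,0],[21,34,4,0,0,0],[21,34,4,0,0,0],[21,34,4,0,0,0],[19,34,4,0,0,0]]]'
python3 -m crank '[[[0,0,0,0,0,0],[0,0,0,0,0,0],[0,0,0,0,0,0],[0,0,0,0,0,0],[0,0,0,0,0,0]]]'
python3 - <<'E'
from h import *
y=np.radians(-79);c,s=np.cos(y),np.sin(y)
go([.6235,-.051,.2],np.array([[-s,c,0],[c,s,0],[0,0,-1]]))
snap('side','side3');snap('wrist','w3')
a=cv2.imread('pics/side3.png')[95:195,150:270];b=cv2.imread('pics/w3.png')
cv2.imwrite('pics/cE.png',np.hstack([cv2.resize(a,(288,384),interpolation=cv2.INTER_CUBIC),b]))
E
```

```text
clock: 9.9
tool_pos: [0.488, 0.1039, 0.2179]
tool_rot: [[0.979, 0.203, 0.001], [0.203, -0.979, -0.001], [0.001, 0.001, -1.0]]
wrist_force: [0.2, -0.9, 0.0]
width: 0.0855
gripper_force: 0.0
clock: 10.4
tool_pos: [0.624, -0.0519, 0.1979]
tool_rot: [[0.982, 0.19, 0.001], [0.19, -0.982, 0.001], [0.001, -0.001, -1.0]]
wrist_force: [-0.6, 0.7, 0.9]
width: 0.0855
gripper_force: 0.0
clock: 10.9
tool_pos: [0.6231, -0.0496, 0.1981]
tool_rot: [[0.982, 0.191, 0.001], [0.191, -0.982, 0.001], [0.002, -0.001, -1.0]]
wrist_force: [-0.4, 0.3, 0.1]
width: 0.0855
gripper_force: 0.0
clk 10.9 shift now-axes [ 0.1  1.4 -1.9] shift target-axes [ 0.1  1.4 -1.9] rotvec [-0.06 -0.1   0.03] w 0.0855
```

View pics/cE.png

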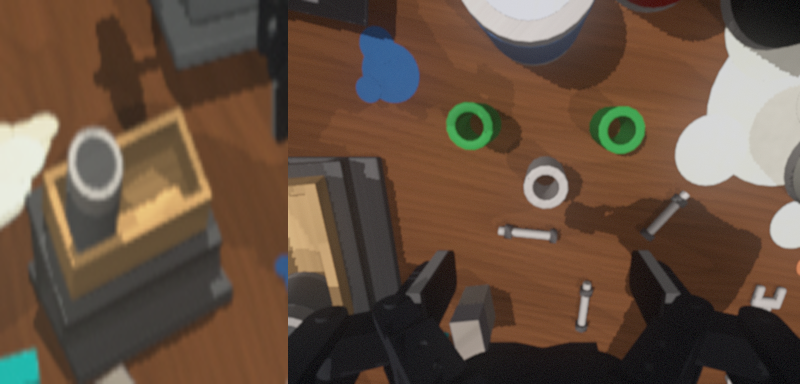

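The tin stands in the box at the end nearest the robot. In the wrist frame the sleeve's top centre is at (258,187).

```bash
python3 - <<'E'
from h import *
p=at('w3',258,187,.06);print(p)
s=state();print((np.array(s['tool_rot']).T@(np.array([*(p[:2]*.5+np.array([.6235,-.051])*.5),.034])-s['tool_pos'])*1e3).round(1))
E
```

```text
[ 0.62462526 -0.05400697  0.06      ]
[1.000e-01 2.900e+00 1.639e+02]
```

```bash
python3 -m crank '[[[0,1,34,0,0,0],[0,1,34,0,0,0],[0,1,34,0,0,0],[0,0,34,0,0,0],[0,0,26.5,0,0,0]]]' 0 60
python3 -m crank '[[[0,0,0,0,0,0],[0,0,0,0,0,0],[0,0,0,0,0,0],[0,0,0,0,0,0],[0,0,0,0,0,0]]]' 1 60
python3 -m crank '[[[0,0,0,0,0,0],[0,0,0,0,0,0],[0,0,-5,0,0,0],[0,0,-15,0,0,0],[0,0,-30,0,0,0]]]'
python3 -m crank '[[[0,0,-25,0,0,0],[0,0,-35,0,0,0],[0,0,-35,0,0,0],[0,0,-35,0,0,0],[0,0,0,0,0,0]]]'
python3 -c "
from h import *
over(0,-12,130)"
```

```text
clock: 11.5
tool_pos: [0.6235, -0.0529, 0.0334]
tool_rot: [[0.982, 0.191, 0.0], [0.191, -0.982, 0.001], [0.0, -0.001, -1.0]]
wrist_force: [0.4, -0.1, 0.2]
width: 0.0853
gripper_force: 0.0
clock: 12.0
tool_pos: [0.6249, -0.053, 0.0373]
tool_rot: [[0.982, 0.191, 0.004], [0.191, -0.982, 0.001], [0.004, -0.0, -1.0]]
wrist_force: [-1.8, 1.2, 7.7]
width: 0.042
gripper_force: 59.8
clock: 12.5
tool_pos: [0.6231, -0.0531, 0.0857]
tool_rot: [[0.982, 0.19, -0.001], [0.19, -0.982, 0.001], [-0.001, -0.002, -1.0]]
wrist_force: [-0.6, 0.0, -3.6]
width: 0.0425
gripper_force: 62.0
clock: 13.0
tool_pos: [0.6251, -0.0539, 0.221]
tool_rot: [[0.982, 0.19, 0.009], [0.19, -0.982, 0.0], [0.008, 0.001, -1.0]]
wrist_force: [0.1, -1.0, -4.8]
width: 0.0418
gripper_force: 62.1
clk 13.0 shift now-axes [ -60.5 -205.5   35.1] shift target-axes [ -60.1 -171.1  119.4] rotvec [25.08 -0.48  0.08] w 0.0418
```

```bash
python3 -m crank '[[[-6,-20,0,0,0,0],[-10,-35,0,0,0,0],[-10,-35,0,0,0,0],[-10,-35,0,0,0,0],[-10,-35,0,0,0,0]]]'
python3 -m crank '[[[-10,-30,0,0,0,0],[-4,-15,0,0,0,0],[0,0,0,6.25,0,0],[0,0,0,6.25,0,0],[0,0,0,6.25,0,0]]]'
python3 -m crank '[[[0,0,0,6.25,0,0],[0,0,0,0,0,0],[0,0,0,0,0,0],[0,0,0,0,0,0],[0,0,0,0,0,0]]]'
python3 -c "
from h import *
over(0,-12,90);print(state()['joint_pos'].round(2))"
```

```text
clock: 13.5
tool_pos: [0.547, 0.0961, 0.2156]
tool_rot: [[0.982, 0.19, 0.001], [0.19, -0.982, 0.001], [0.001, -0.001, -1.0]]
wrist_force: [0.7, 1.4, -5.3]
width: 0.0421
gripper_force: 62.1
clock: 14.0
tool_pos: [0.5257, 0.1367, 0.2163]
tool_rot: [[0.982, 0.182, -0.059], [0.191, -0.928, 0.321], [0.003, -0.326, -0.945]]
wrist_force: [-0.0, 0.1, -5.5]
width: 0.042
gripper_force: 62.6
clock: 14.5
tool_pos: [0.5256, 0.1375, 0.2156]
tool_rot: [[0.981, 0.175, -0.08], [0.192, -0.889, 0.415], [0.002, -0.423, -0.906]]
wrist_force: [0.6, -0.3, -4.6]
width: 0.0421
gripper_force: 63.0
clk 14.5 shift now-axes [ 1.  14.1 67. ] shift target-axes [ 1.  14.1 67. ] rotvec [ 0.   -0.05  0.13] w 0.0421
[-0.15  0.73  0.14  1.64 -0.66  0.96 -0.98]
```

```bash
python3 -m crank '[[[0,4,15,0,0,0],[1,5,15,0,0,0],[0,5,15,0,0,0],[0,0,7,0,0,0],[0,0,0,0,0,0]]]'
python3 - <<'E'
from h import *
e,r=ray('side3',150+95/2.4,95+163/3.84)
o=RB.T@(e-BI);d=RB.T@r;print('tin top in box',o+d*(.08-o[2])/d[2])
over(0,-12,75)
snap('side','side4');snap('scene','scene4')
a=cv2.imread('pics/side4.png')[95:195,150:270];b=cv2.imread('pics/scene4.png')[60:160,230:350]
cv2.imwrite('pics/cF.png',cv2.resize(np.hstack([a,b]),(800,333),interpolation=cv2.INTER_CUBIC))
E
```

```text
clock: 15.0
tool_pos: [0.5247, 0.1467, 0.162]
tool_rot: [[0.981, 0.174, -0.081], [0.192, -0.889, 0.416], [0.0, -0.423, -0.906]]
wrist_force: [0.4, -0.0, -4.7]
width: 0.0423
gripper_force: 62.9
tin top in box [-0.00042904  0.04597914  0.08      ]
clk 15.0 shift now-axes [ 0.2 -0.1 29.6] shift target-axes [ 0.2 -0.2 29.5] rotvec [-0.06  0.    0.06] w 0.0423
```

View pics/cF.png

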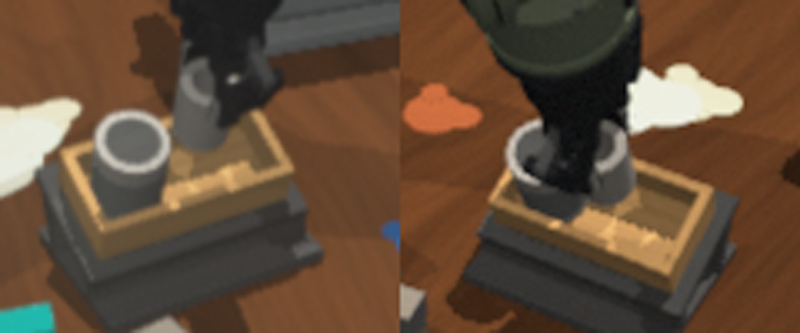

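The tin sits at about y=+44 in the box. The sleeve hangs beside it with clearance: side crop (200,115), scene crop (612,165). Lowering it now.

```bash
python3 -m crank '[[[-0.5,0,14,0,0,0],[-0.5,0,14,0,0,0],[0,0,14,0,0,0],[0,0,12,0,0,0],[0,0,6,0,0,0]]]'
python3 -m crank '[[[0,0,2,0,0,0],[0,0,1,0,0,0],[0,0,1,0,0,0],[0,0,0,0,0,0],[0,0,0,0,0,0]]]'
python3 -m crank '[[[0,0,1,0,0,0],[0,0,1,0,0,0],[0,0,0.5,0,0,0],[0,0,0,0,0,0],[0,0,0,0,0,0]]]'
python3 -c "
from h import *
over(0,-11,37)"
```

```text
clock: 15.6
tool_pos: [0.5193, 0.171, 0.1076]
tool_rot: [[0.982, 0.173, -0.08], [0.191, -0.889, 0.416], [0.001, -0.424, -0.906]]
wrist_force: [-0.3, 0.9, -3.8]
width: 0.0422
gripper_force: 62.9
clock: 16.1
tool_pos: [0.5192, 0.1722, 0.1045]
tool_rot: [[0.982, 0.173, -0.079], [0.19, -0.889, 0.416], [0.002, -0.423, -0.906]]
wrist_force: [0.2, 0.0, -4.3]
width: 0.0422
gripper_force: 62.9
clock: 16.6
tool_pos: [0.5189, 0.1733, 0.102]
tool_rot: [[0.982, 0.173, -0.079], [0.19, -0.889, 0.416], [0.001, -0.423, -0.906]]
wrist_force: [-0.3, -1.4, -3.8]
width: 0.042
gripper_force: 62.9
clk 16.6 shift now-axes [-0.2 -0.8  1.7] shift target-axes [-0.2 -0.8  1.7] rotvec [-0.05 -0.08  0.01] w 0.042
```

```bash
python3 -m crank '[[[0,0,1,0,0,0],[0,0,0.5,0,0,0],[0,0,0.5,0,0,0],[0,0,0,0,0,0],[0,0,0,0,0,0]]]'
python3 -c "
from h import *
over(0,-11,37)"
```

```text
clock: 17.1
tool_pos: [0.5188, 0.1741, 0.1004]
tool_rot: [[0.982, 0.173, -0.079], [0.19, -0.889, 0.416], [0.002, -0.423, -0.906]]
wrist_force: [-1.4, -3.0, 3.0]
width: 0.0421
gripper_force: 63.5
clk 17.1 shift now-axes [-0.3 -0.8 -0.1] shift target-axes [-0.3 -0.8 -0.1] rotvec [-0.05 -0.1   0.02] w 0.0421
```

```bash
python3 -m crank '[[[0,0,0,0,0,0],[0,0,0,0,0,0],[0,0,0,0,0,0],[0,0,0,0,0,0],[0,0,0,0,0,0]]]' 0 60
python3 -m crank '[[[0,0,-5,0,0,0],[0,0,-20,0,0,0],[0,0,-35,0,0,0],[0,0,-35,0,0,0],[0,0,-30,0,0,0]]]'
python3 -m crank '[[[0,0,0,-6.25,0,0],[0,0,0,-6.25,0,0],[0,0,0,-6.25,0,0],[0,0,0,-6.2,0,0],[0,0,0,0,0,0]]]'
python3 - <<'E'
from h import *
y=np.radians(12.9);c,s=np.cos(y),np.sin(y)
go([.438,-.003,.2],np.array([[-s,c,0],[c,s,0],[0,0,-1]]))
E
```

```text
clock: 17.6
tool_pos: [0.5187, 0.1742, 0.1002]
tool_rot: [[0.982, 0.173, -0.079], [0.19, -0.889, 0.416], [0.001, -0.423, -0.906]]
wrist_force: [0.4, 0.4, -0.1]
width: 0.0856
gripper_force: 0.0
clock: 18.1
tool_pos: [0.5287, 0.1211, 0.2153]
tool_rot: [[0.982, 0.173, -0.079], [0.19, -0.89, 0.415], [0.002, -0.423, -0.906]]
wrist_force: [1.1, -0.7, -1.2]
width: 0.0856
gripper_force: 0.0
clock: 18.6
tool_pos: [0.5279, 0.1256, 0.2137]
tool_rot: [[0.981, 0.196, 0.002], [0.196, -0.981, -0.0], [0.001, 0.001, -1.0]]
wrist_force: [0.3, -0.5, 0.0]
width: 0.0855
gripper_force: 0.0
clk 18.6 shift now-axes [-113.4  108.4   13.6] shift target-axes [-105.2 -116.4   13.7] rotvec [ 1.000e-01 -3.000e-02 -9.158e+01] w 0.0855
```

```bash
python3 -m crank '[[[-22,21,2,0,0,0],[-23,22,3,0,0,0],[-23,22,3,0,0,0],[-23,22,3,0,0,0],[-22,21,3,0,0,0]]]'
python3 -m crank '[[[0,0,0,0,0,-8.3],[0,0,0,0,0,-8.3],[0,0,0,0,0,-8.3],[0,0,0,0,0,-8.3],[0,0,0,0,0,-8.3]]]'
python3 -m crank '[[[0,0,0,0,0,-8.3],[0,0,0,0,0,-8.3],[0,0,0,0,0,-8.3],[0,0,0,0,0,-8.3],[0,0,0,0,0,-8.3]]]'
python3 -m crank '[[[0,0,0,0,0,-8.5],[0,0,0,0,0,0],[0,0,0,0,0,0],[0,0,0,0,0,0],[0,0,0,0,0,0]]]'
python3 - <<'E'
from h import *
y=np.radians(12.9);c,s=np.cos(y),np.sin(y);R=np.array([[-s,c,0],[c,s,0],[0,0,-1]])
go([.438,-.003,.038],R)
snap('wrist','w5');im=cv2.imread('pics/w5.png').astype(int)
# top face: fit by brightness near prediction
st=np.array([[.438,-.003]])+np.array([[a*.026*c-b*.016*s,a*.026*s+b*.016*c] for a,b in((-1,1),(1,1),(1,-1),(-1,-1))])
pc=proj('w5',np.c_[st,[.07]*4]);print(pc.round(1))
print('centre px',pc.mean(0),im[int(pc[:,1].mean()),int(pc[:,0].mean())])
g=im.astype(np.uint8);ref=im[int(pc[:,1].mean()),int(pc[:,0].mean())]
m=(abs(im-ref).max(2)<22).astype(np.uint8)
n,l,stt,ce=cv2.connectedComponentsWithStats(m);k=l[int(pc[:,1].mean()),int(pc[:,0].mean())]
print(stt[k],ce[k]);ct=np.argwhere(l==k)[:,::-1].astype(np.float32);r=cv2.minAreaRect(ct);print(r)
q=np.array([at('w5',u,v,.07)[:2] for u,v in cv2.boxPoints(r)]);print(q.round(4).tolist(),q.mean(0).round(4))
E
```

```text
clock: 19.1
tool_pos: [0.4373, -0.0068, 0.1993]
tool_rot: [[0.982, 0.189, 0.001], [0.189, -0.982, 0.003], [0.002, -0.003, -1.0]]
wrist_force: [0.6, -0.3, -0.3]
width: 0.0851
gripper_force: 0.0
clock: 19.6
tool_pos: [0.4382, -0.006, 0.1994]
tool_rot: [[0.605, 0.796, 0.001], [0.796, -0.605, 0.003], [0.003, -0.001, -1.0]]
wrist_force: [0.5, 0.2, -0.1]
width: 0.0855
gripper_force: 0.0
clock: 20.1
tool_pos: [0.4382, -0.006, 0.1994]
tool_rot: [[-0.074, 0.997, 0.001], [0.997, 0.074, 0.002], [0.002, 0.001, -1.0]]
wrist_force: [-0.3, 0.3, -0.5]
width: 0.0853
gripper_force: 0.0
clock: 20.6
tool_pos: [0.4383, -0.0054, 0.1992]
tool_rot: [[-0.214, 0.977, 0.001], [0.977, 0.214, 0.002], [0.002, 0.001, -1.0]]
wrist_force: [-0.0, -0.4, -0.1]
width: 0.0853
gripper_force: 0.0
clk 20.6 shift now-axes [  2.1   0.  161.2] shift target-axes [  2.4   0.3 161.2] rotvec [ 0.08 -0.1  -0.55] w 0.0853
[[226.3 169.7]
 [282.4 169.1]
 [281.8 202. ]
 [227.5 202.6]]
centre px [254.48918346 185.85540492] [176 186 199]
[ 225  166   57   37 1762] [252.96992054 184.35187287]
((252.8828887939453, 184.417236328125), (32.23365783691406, 55.07101821899414), 84.64418029785156)
[[0.4072, 0.0052], [0.4558, 0.0207], [0.4659, -0.0088], [0.4158, -0.025]] [ 0.4362 -0.002 ]
```

The wrist image puts the stone's top centre at pixel (253,184) and its yaw at about 17.7°. I'll align the gripper to that and grasp.

```bash
python3 -m crank '[[[3,-1,0,0,0,-5.3],[0,0,34,0,0,0],[0,0,34,0,0,0],[0,0,34,0,0,0],[0,0,30,0,0,0]]]' 0 60
python3 - <<'E'
from h import *
y=np.radians(17.7);c,s=np.cos(y),np.sin(y)
go([.4368,-.0022,.038],np.array([[-s,c,0],[c,s,0],[0,0,-1]]))
E
```

```text
clock: 21.15
tool_pos: [0.4366, -0.0023, 0.0657]
tool_rot: [[-0.305, 0.953, 0.001], [0.953, 0.305, 0.002], [0.001, 0.001, -1.0]]
wrist_force: [1.0, 0.7, -0.1]
width: 0.0855
gripper_force: 0.0
clk 21.15 shift now-axes [ 0.   0.2 27.7] shift target-axes [ 0.1  0.2 27.7] rotvec [ 0.08 -0.08  0.03] w 0.0855
```

```bash
python3 -m crank '[[[0,0,20,0,0,0],[0,0,8,0,0,0],[0,0,0,0,0,0],[0,0,0,0,0,0],[0,0,0,0,0,0]]]' 0 60
python3 -m crank '[[[0,0,0,0,0,0],[0,0,0,0,0,0],[0,0,0,0,0,0],[0,0,0,0,0,0],[0,0,0,0,0,0]]]' 1 60
python3 -m crank '[[[0,0,0,0,0,0],[0,0,0,0,0,0],[0,0,-5,0,0,0],[0,0,-15,0,0,0],[0,0,-30,0,0,0]]]'
python3 -m crank '[[[0,0,-25,0,0,0],[0,0,-35,0,0,0],[0,0,-35,0,0,0],[0,0,-35,0,0,0],[0,0,0,0,0,0]]]'
python3 -c "
from h import *
over(0,-53.5,120)"
```

```text
clock: 21.65
tool_pos: [0.4373, -0.0024, 0.0401]
tool_rot: [[-0.305, 0.952, 0.003], [0.952, 0.305, 0.002], [0.001, 0.003, -1.0]]
wrist_force: [0.4, -0.4, 0.1]
width: 0.0852
gripper_force: 0.0
clock: 22.15
tool_pos: [0.4369, -0.0024, 0.0396]
tool_rot: [[-0.305, 0.952, 0.002], [0.952, 0.305, 0.002], [0.001, 0.002, -1.0]]
wrist_force: [-2.0, 0.5, 14.1]
width: 0.0511
gripper_force: 60.8
clock: 22.65
tool_pos: [0.436, -0.0024, 0.0888]
tool_rot: [[-0.306, 0.952, -0.002], [0.952, 0.306, 0.002], [0.002, -0.001, -1.0]]
wrist_force: [-0.9, -0.2, -3.4]
width: 0.0514
gripper_force: 63.6
clock: 23.15
tool_pos: [0.4377, -0.0027, 0.2226]
tool_rot: [[-0.305, 0.952, 0.007], [0.952, 0.305, 0.002], [0.0, 0.007, -1.0]]
wrist_force: [1.0, -0.2, -4.3]
width: 0.0512
gripper_force: 64.0
clk 23.15 shift now-axes [104.6 168.8  47.7] shift target-axes [155.6 -92.5  94.5] rotvec [19.01 20.75 95.15] w 0.0512
```

```bash
python3 -m crank '[[[0,0,0,0,0,8.06],[0,0,0,0,0,8.06],[0,0,0,0,0,8.06],[0,0,0,0,0,8.06],[0,0,0,0,0,8.06]]]'
python3 -m crank '[[[0,0,0,0,0,8.06],[0,0,0,0,0,8.06],[0,0,0,0,0,8.06],[0,0,0,0,0,8.06],[0,0,0,0,0,8.06]]]'
python3 -m crank '[[[0,0,0,0,0,8.06],[0,0,0,0,0,8.06],[20,0,0,0,0,0],[30,0,0,0,0,0],[30,0,0,0,0,0]]]'
python3 -c "
from h import *
over(0,-53.5,120)"
```

```text
clock: 23.65
tool_pos: [0.4362, -0.0028, 0.2185]
tool_rot: [[0.388, 0.921, -0.0], [0.921, -0.388, 0.002], [0.002, -0.001, -1.0]]
wrist_force: [0.2, 0.2, -2.4]
width: 0.0509
gripper_force: 63.8
clock: 24.15
tool_pos: [0.4362, -0.0028, 0.2185]
tool_rot: [[0.892, 0.452, -0.0], [0.452, -0.892, 0.001], [0.001, -0.001, -1.0]]
wrist_force: [1.1, -0.6, -2.4]
width: 0.0512
gripper_force: 63.8
clock: 24.65
tool_pos: [0.5157, 0.0129, 0.2187]
tool_rot: [[0.981, 0.192, -0.0], [0.192, -0.981, 0.001], [0.0, -0.001, -1.0]]
wrist_force: [-0.1, 0.5, -2.7]
width: 0.0511
gripper_force: 63.8
clk 24.65 shift now-axes [  76.1 -123.2   42.8] shift target-axes [ 76.  -93.8  90.7] rotvec [24.92 -0.    0.06] w 0.0511
```

```bash
python3 -m crank '[[[25,-10,0,0,0,0],[28,-20,0,0,0,0],[23,-33,0,0,0,0],[0,-30,0,0,0,0],[0,-30,0,6.25,0,0]]]'
python3 -m crank '[[[0,0,0,6.25,0,0],[0,0,0,6.25,0,0],[0,0,0,6.25,0,0],[0,0,0,0,0,0],[0,0,0,0,0,0]]]'
python3 -c "
from h import *
over(0,-53.5,85)"
```

```text
clock: 25.15
tool_pos: [0.5647, 0.1526, 0.2179]
tool_rot: [[0.98, 0.196, -0.023], [0.197, -0.974, 0.109], [-0.001, -0.111, -0.994]]
wrist_force: [0.3, -0.6, -3.5]
width: 0.0511
gripper_force: 64.4
clock: 25.65
tool_pos: [0.566, 0.1474, 0.2186]
tool_rot: [[0.982, 0.173, -0.081], [0.191, -0.89, 0.415], [-0.0, -0.423, -0.906]]
wrist_force: [-0.7, 0.7, -2.3]
width: 0.0506
gripper_force: 64.7
clk 25.65 shift now-axes [ 1.  17.2 74. ] shift target-axes [ 1.  17.2 74. ] rotvec [-0.02  0.01 -0.01] w 0.0506
```

```bash
python3 -m crank '[[[0,5,15,0,0,0],[1,6,20,0,0,0],[0,6,20,0,0,0],[0,0,15,0,0,0],[0,0,4,0,0,0]]]'
python3 -m crank '[[[0,0,3,0,0,0],[0,0,6,0,0,0],[0,0,6,0,0,0],[0,0,5,0,0,0],[0,0,0,0,0,0]]]'
python3 -c "
from h import *
over(0,-53.5,40)"
```

```text
clock: 26.15
tool_pos: [0.563, 0.1656, 0.144]
tool_rot: [[0.981, 0.176, -0.083], [0.195, -0.889, 0.415], [-0.001, -0.423, -0.906]]
wrist_force: [0.6, 0.3, -2.4]
width: 0.051
gripper_force: 64.7
clock: 26.65
tool_pos: [0.5622, 0.1725, 0.1267]
tool_rot: [[0.981, 0.174, -0.081], [0.192, -0.889, 0.417], [0.001, -0.424, -0.905]]
wrist_force: [0.2, 0.1, -4.0]
width: 0.0506
gripper_force: 65.4
clk 26.65 shift now-axes [-0.1  1.4 24.9] shift target-axes [-0.1  1.3 24.9] rotvec [-0.11  0.    0.08] w 0.0506
```

```bash
python3 -m crank '[[[0,1,7,0,0,0],[0,0,7,0,0,0],[0,0,5,0,0,0],[0,0,3,0,0,0],[0,0,0,0,0,0]]]'
python3 -m crank '[[[0,0,1,0,0,0],[0,0,1,0,0,0],[0,0,0.5,0,0,0],[0,0,0,0,0,0],[0,0,0,0,0,0]]]'
python3 -c "
from h import *
over(0,-53.5,40)"
```

```text
clock: 27.15
tool_pos: [0.5608, 0.1807, 0.1065]
tool_rot: [[0.981, 0.174, -0.081], [0.192, -0.889, 0.417], [0.001, -0.424, -0.906]]
wrist_force: [-0.5, -0.3, -3.0]
width: 0.0512
gripper_force: 65.6
clock: 27.65
tool_pos: [0.5608, 0.1815, 0.1046]
tool_rot: [[0.981, 0.174, -0.08], [0.192, -0.889, 0.417], [0.001, -0.424, -0.906]]
wrist_force: [-1.3, -0.6, -3.2]
width: 0.051
gripper_force: 65.5
clk 27.65 shift now-axes [-0.4  0.3  1. ] shift target-axes [-0.4  0.3  1. ] rotvec [-0.1  -0.05  0.09] w 0.051
```

```bash
python3 -m crank '[[[0,0,0.5,0,0,0],[0,0,0.5,0,0,0],[0,0,0.5,0,0,0],[0,0,0,0,0,0],[0,0,0,0,0,0]]]'
python3 -c "
from h import *
over(0,-53.5,40)"
```

```text
clock: 28.15
tool_pos: [0.5606, 0.1822, 0.1032]
tool_rot: [[0.981, 0.174, -0.08], [0.192, -0.889, 0.417], [0.001, -0.424, -0.906]]
wrist_force: [-0.5, -0.0, -3.6]
width: 0.0512
gripper_force: 65.5
clk 28.15 shift now-axes [-0.4  0.3 -0.5] shift target-axes [-0.4  0.3 -0.5] rotvec [-0.1  -0.04  0.09] w 0.0512
```

```bash
python3 -m crank '[[[0,0,0.5,0,0,0],[0,0,0.5,0,0,0],[0,0,0.5,0,0,0],[0,0,0,0,0,0],[0,0,0,0,0,0]]]'
python3 -c "
from h import *
over(0,-53.5,38)"
```

```text
clock: 28.65
tool_pos: [0.5607, 0.1823, 0.103]
tool_rot: [[0.981, 0.174, -0.079], [0.192, -0.889, 0.417], [0.002, -0.424, -0.906]]
wrist_force: [-6.5, -8.9, 20.2]
width: 0.051
gripper_force: 68.5
clk 28.65 shift now-axes [-0.5  0.3  1.3] shift target-axes [-0.5  0.3  1.3] rotvec [-0.11 -0.09  0.09] w 0.051
```

The stone reached the floor at the expected depth. Releasing, backing off and checking.

```bash
python3 -m crank '[[[0,0,-0.5,0,0,0],[0,0,0,0,0,0],[0,0,0,0,0,0],[0,0,0,0,0,0],[0,0,0,0,0,0]]]' 0 60
python3 -m crank '[[[0,0,-5,0,0,0],[0,0,-20,0,0,0],[0,0,-35,0,0,0],[0,0,-35,0,0,0],[0,0,-35,0,0,0]]]'
python3 -m crank '[[[0,40,-20,0,0,0],[0,40,-20,0,0,0],[0,40,-10,0,0,0],[0,40,0,0,0,0],[0,0,0,0,0,0]]]'
python3 - <<'E'
from h import *
snap('side','side6');snap('scene','scene6')
a=cv2.imread('pics/side6.png')[105:205,150:250];b=cv2.imread('pics/scene6.png')[75:175,240:340]
A=cv2.resize(np.hstack([a,b]),(800,400),interpolation=cv2.INTER_CUBIC)
cv2.imwrite('pics/cG.png',A)
E
```

```text
clock: 29.15
tool_pos: [0.5605, 0.1826, 0.1023]
tool_rot: [[0.981, 0.174, -0.08], [0.192, -0.889, 0.417], [0.001, -0.424, -0.906]]
wrist_force: [0.1, -0.1, -0.1]
width: 0.0856
gripper_force: 0.0
clock: 29.65
tool_pos: [0.5709, 0.1276, 0.2217]
tool_rot: [[0.981, 0.174, -0.08], [0.192, -0.889, 0.416], [0.001, -0.424, -0.906]]
wrist_force: [0.7, 0.1, 0.5]
width: 0.0855
gripper_force: 0.0
clock: 30.15
tool_pos: [0.6024, -0.0401, 0.1953]
tool_rot: [[0.983, 0.168, -0.08], [0.186, -0.891, 0.415], [-0.002, -0.422, -0.906]]
wrist_force: [-0.4, 1.1, 0.0]
width: 0.085
gripper_force: 0.0
```

View pics/cG.png

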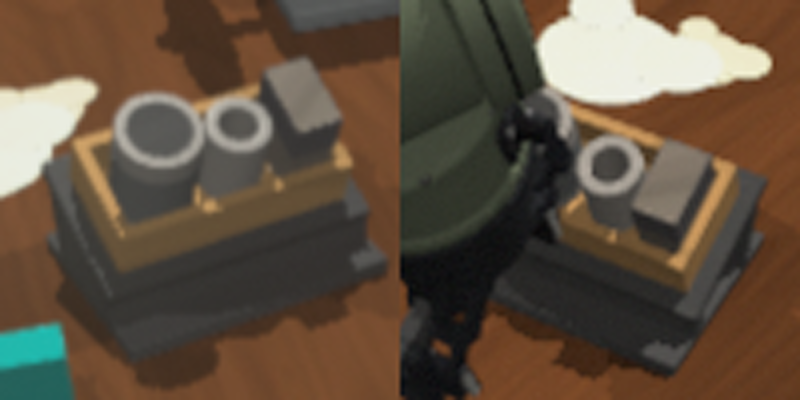

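The side crop shows the tin at (158,150), the sleeve at (237,145) and the stone at (300,105) standing in a row in the box. Before handing in, I'll compare the stone's top corners with a stone standing squarely on the floor.

```bash
python3 - <<'E'
from h import *
for f,ou,ov,dx in(('side6',150,105,0),('scene6',240,75,400)):
    for n,P in(('stone',[[a*.026,-.0535+b*.016,.07] for a,b in((1,1),(1,-1),(-1,-1),(-1,1))]),('sleeve',[[0,-.011,.06]]),('tin',[[0,.044,.08]])):
        print(f,n,((proj(f,BI+np.array(P)@RB.T)-[ou,ov])*4+[dx,0]).round(0).tolist())
print(state()['tool_pos'],np.abs(state()['joint_velocities']).max())
E
```

```text
side6 stone [[259.0, 71.0], [304.0, 58.0], [340.0, 119.0], [295.0, 133.0]]
side6 sleeve [[238.0, 122.0]]
side6 tin [[161.0, 128.0]]
scene6 stone [[661.0, 133.0], [706.0, 149.0], [670.0, 220.0], [625.0, 202.0]]
scene6 sleeve [[608.0, 160.0]]
scene6 tin [[529.0, 117.0]]
[ 0.60275828 -0.03506989  0.19733351] 0.03477288675937559
```

```bash
python3 -c "
from rig import hand_in;print(hand_in())"
```

```text
the job is handed in; nothing more can be done
None
```

I packed the tin, the sleeve and the stone into the wooden box in one row, and handed the job in at about 30 s of the 72 s allowed. In the last pictures all three stood squarely on the floor, and I touched nothing else on the bench. The hand-in gave no verdict.

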